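Finish an end-grain block panel in running bond

ROBOT

A 6-joint arm with a two-finger parallel gripper is mounted at the origin on the work surface. World frame = base frame: x ahead of the robot, y to its left, z up, the work surface at z = 0. Lengths are in m, angles in rad, forces in N, time in s.
With the tool pointing down it reaches from about 0.325 to 0.775 m from the base axis. Payload 9.3 kg.
Tool frame: the origin (TCP) lies at the very end of the fingers, on their centre line; the grasp point (between the pads) lies 19 mm behind it (manip.grip_point_offset is the distance from the TCP to the grasp point, in m); z points along the fingers, x is the direction in which the jaws open and shut, and the axes are right-handed (so a half turn about z gives the same grasp; the last joint's range is limited). The gripper opens to 85 mm and grips with 20 to 120 N. Pads are 22 mm wide; open, the fingers measure 114 mm over their backs; the gripper's body (76 mm by 85 mm) begins 54 mm behind the grasp point. The pads swing forward as they close: fully open they stand 13 mm farther back than shut.
Start: joints at [1.185, 0.259, 0.021, 1.334, 0, 1.418], TCP at [0.127, 0.535, 0.231] pointing down, gripper open.
Joint ranges: [-3.04, 3.04], [-0.91, 1.82], [-1.04, 1.36], [-1.92, 1.95], [-1.52, 1.45], [-3.14, 3.14]. Speed limits (rad/s): [2.22, 2.22, 2.79, 3.14, 3.14, 3.14].

INTERFACE

Orientations are given as a rotation vector (axis times angle).
In Python, from bench import manip gives the robot as it stands. The module is installed in compiled form; this text tells all that it offers.
- The arm moves only by the tool send_rows, never from a script. Its argument "rows" is a list of rows, each a list of 4 numbers: the shift along the tool's x, y, z in mm, then the turn about the tool's z in rad. In form: [[x, y, z, yaw], ...]. A call has 1 to 12 rows; each row is the pose to reach, as a shift and turn from the pose commanded when the call began, along the tool's axes at that moment; what a row does not reach only later rows make up. A row lasts 1/10 s, in which the tool goes at most 50 mm and 8.59 degrees, less where a joint would pass 70% of its speed; a pose out of reach is approached as far as the arm can. A call with a gripper value outside its range is refused whole. "claw" is the opening, from 0 (shut) to 1 (fully open), set as the call begins (left out, the last holds). The fingers move at their own pace and stop on an object; the grip force is fixed at half the most. Time passes only in rows, so rows that repeat a pose let the fingers close. It gives the time, the measured TCP pose, the force and the opening at its end, in the units of the state.
- manip.state(): the state, without advancing time (a new reading comes with each control period).
- manip.camera(name): name is "side" or "top" or "wrist"; returns a dict with "pixels" (420x560x3 uint8, red, green, blue), "z_map" (420x560 float32, m along the optical axis (not along the pixel's ray), 0 where there is no reading), "fx", "fy", "cx", "cy" (pixels), "rvec" (rotation vector, rad) and "tvec" (3), from world to camera coordinates, as OpenCV has them; the wrist camera has in their place "T_tool_cam" (4x4, takes a point from camera to tool coordinates, whose origin is the TCP and whose axes are the tool frame's). Camera axes: x right, y down, z forward; pixel columns grow to the right and rows downward; lengths in m; the calibration is good to about 2 mm. A picture is of the moment at which its call begins: read the wrist's pose just before it.
- manip.hand_in(): hands the job in, once; it reports no verdict.
The state is a dict: "clock": time; "joint_pos": joint angles; "joint_velocities": joint speeds; "tau": joint torques, N m; "tcp_pos": TCP position; "tcp_rot": TCP orientation; "ft_force": force on the tool from outside, world axes, zero at the start; "wrist_torque": the same for the moment, N m; "grip_width": finger opening in m.
Only numpy, scipy, OpenCV 4.12 (cv2) and the standard library are available. Lean on these libraries where they do the work, as an engineer would, in place of code of your own. Each camera call takes 0.05 s, during which the arm holds its last target.

TASK

Finish the wood-block floor panel on the laying board: lay the rest of the second course and the whole third course in running bond, every joint half a block away from the joints of the course before it, using the three full blocks and the half block that lie about. Lay them flat and square, slide each one up tight so that all its joints are closed, keep within the panel's width, and let go of everything. Leave the off-cuts, the tin, the bottle, the mallet and the brush where they are.

Things in the scene. Friction and masses are not known exactly. Their poses are not given: they have to be found in the camera images.
- board: Fixed dark laying board ahead of the robot, turned up to 0.28 rad: 260 mm deep (x) by 256 mm wide, 12 mm thick (upper face at z = 12 mm), with a far and a left fence, none near or right. Origin: mid-depth, on the underside, on the panel's centre line; x away from the robot, y left. The panel's courses run along y, each 50 mm deep and 200 mm wide (y -100 to +100 mm). A 2 N push slides a block.
- fence_corner (a point): Inner corner of the two wooden fences at the board's upper face, at x = 108, y = 100 mm of the board. The far fence's inner face runs from it along -y, the left fence's along -x to the board's near edge. Fences are 22 mm wide, 28 mm high.
- first_course (a point): Middle of the first course, at the board's upper face: x = 83, y = 0 mm of the board. Two full blocks glued down side by side against the far fence, x 58 to 108 mm; their joint is at this point.
- glued_half (a point): Centre of the half block already glued down as the start of the second course, at the board's upper face: x = 33, y = 75 mm of the board (y 50 to 100 mm), between the first course and the left fence. The rest of the second course (y -100 to 50 mm) and the third course (x -42 to 8 mm, y -100 to 100 mm) are empty.
- full_1: One of three identical full blocks of pale end-grain wood, 100 x 50 x 40 mm (length, width, height), lying flat loose on the table to the left or right of the board, turned anyhow, about 0.14 kg. Any of them may go in any full place. Origin: centre of its underside; x along the 100 mm length, y across the 50 mm width, z up.
- full_2: One of three identical full blocks of pale end-grain wood, 100 x 50 x 40 mm (length, width, height), lying flat loose on the table to the left or right of the board, turned anyhow, about 0.14 kg. Any of them may go in any full place. Origin: centre of its underside; x along the 100 mm length, y across the 50 mm width, z up.
- full_3: One of three identical full blocks of pale end-grain wood, 100 x 50 x 40 mm (length, width, height), lying flat loose on the table to the left or right of the board, turned anyhow, about 0.14 kg. Any of them may go in any full place. Origin: centre of its underside; x along the 100 mm length, y across the 50 mm width, z up.
- half: The loose half block, same wood, square: 50 x 50 x 40 mm high, lying flat on the table to the left or right of the board, turned anyhow, about 0.07 kg. Origin: centre of its underside, z up; x and y along its sides.
- offcut_short: Off-cut of the same wood that fits nowhere in the panel: 75 x 50 x 40 mm high, lying among the loose blocks; leave alone. Origin: centre of its underside, x along the 75 mm.
- offcut_narrow: Ripped off-cut of the same wood that fits nowhere in the panel: 100 x 30 x 40 mm high, beside the loose blocks; leave alone. Origin: centre of its underside, x along the 100 mm.
- tin: Closed steel tin, 73 mm across, 100 mm high, standing among the loose blocks; leave alone. Origin: centre of its underside.
- glue: White bottle of glue, 64 mm across, 180 mm high, standing beside the loose blocks; leave alone. Origin: centre of its underside.
- brush: Bench brush, 235 mm long, 45 mm wide, 45 mm high, lying on the robot's right, nearer than the blocks; leave alone. Origin: under the middle of its bristles, the handle runs from there to its -x.
- mallet: Wooden mallet lying flat, head 75 x 120 x 60 mm centred 110 mm along its x from the origin, handle to -x (180 mm from the origin), on the robot's left nearer than the blocks; leave alone.
Mind the look-alikes: they are no part of the job. What is shaped like the half but green or turquoise is not meant.

How it is judged:
At the end, for the whole second after the job is handed in: Each block centred in its place (board frame, mm): full (33, 0) and half (33, -75) x -4.5/+3.5; fulls (-17, 50) and (-17, -50) x -6.5/+3.5; y -4.5/+3.5, for the half and the last full y -7/+3.5; flat within 3 mm, square within 0.06 rad, at rest and released (((x of full_1 in the frame of board between 0.0285 and 0.0365 m and y of full_1 in the frame of board between -0.0045 and 0.0035 m and z of full_1 in the frame of board between 0.009 and 0.015 m and angle between the x axis of full_1 and the y axis of board, either way round below 0.06 rad and angle between full_1's own z axis and vertical below 0.06 rad) or (x of full_2 in the frame of board between 0.0285 and 0.0365 m and y of full_2 in the frame of board between -0.0045 and 0.0035 m and z of full_2 in the frame of board between 0.009 and 0.015 m and angle between the x axis of full_2 and the y axis of board, either way round below 0.06 rad and angle between full_2's own z axis and vertical below 0.06 rad) or (x of full_3 in the frame of board between 0.0285 and 0.0365 m and y of full_3 in the frame of board between -0.0045 and 0.0035 m and z of full_3 in the frame of board between 0.009 and 0.015 m and angle between the x axis of full_3 and the y axis of board, either way round below 0.06 rad and angle between full_3's own z axis and vertical below 0.06 rad)) and x of half in the frame of board between 0.0285 and 0.0365 m and y of half in the frame of board between -0.082 and -0.0715 m and z of half in the frame of board between 0.009 and 0.015 m and (angle between the x axis of half and the y axis of board, either way round below 0.06 rad or angle between the x axis of half and the x axis of board, either way round below 0.06 rad) and angle between half's own z axis and vertical below 0.06 rad and ((x of full_1 in the frame of board between -0.0235 and -0.0135 m and y of full_1 in the frame of board between 0.0455 and 0.0535 m and z of full_1 in the frame of board between 0.009 and 0.015 m and angle between the x axis of full_1 and the y axis of board, either way round below 0.06 rad and angle between full_1's own z axis and vertical below 0.06 rad) or (x of full_2 in the frame of board between -0.0235 and -0.0135 m and y of full_2 in the frame of board between 0.0455 and 0.0535 m and z of full_2 in the frame of board between 0.009 and 0.015 m and angle between the x axis of full_2 and the y axis of board, either way round below 0.06 rad and angle between full_2's own z axis and vertical below 0.06 rad) or (x of full_3 in the frame of board between -0.0235 and -0.0135 m and y of full_3 in the frame of board between 0.0455 and 0.0535 m and z of full_3 in the frame of board between 0.009 and 0.015 m and angle between the x axis of full_3 and the y axis of board, either way round below 0.06 rad and angle between full_3's own z axis and vertical below 0.06 rad)) and ((x of full_1 in the frame of board between -0.0235 and -0.0135 m and y of full_1 in the frame of board between -0.057 and -0.0465 m and z of full_1 in the frame of board between 0.009 and 0.015 m and angle between the x axis of full_1 and the y axis of board, either way round below 0.06 rad and angle between full_1's own z axis and vertical below 0.06 rad) or (x of full_2 in the frame of board between -0.0235 and -0.0135 m and y of full_2 in the frame of board between -0.057 and -0.0465 m and z of full_2 in the frame of board between 0.009 and 0.015 m and angle between the x axis of full_2 and the y axis of board, either way round below 0.06 rad and angle between full_2's own z axis and vertical below 0.06 rad) or (x of full_3 in the frame of board between -0.0235 and -0.0135 m and y of full_3 in the frame of board between -0.057 and -0.0465 m and z of full_3 in the frame of board between 0.009 and 0.015 m and angle between the x axis of full_3 and the y axis of board, either way round below 0.06 rad and angle between full_3's own z axis and vertical below 0.06 rad)) and linear speed of each of full_1, full_2, full_3, half below 0.01 m/s and contact force between each of full_1, full_2, full_3, half and the fingers below 0.1 N); the robot touches nothing.
It fails at once if an off-cut is shoved more than 25 mm (distance of any of offcut_short, offcut_narrow from where it was at the start of the episode above 0.025 m).
It fails at once if the tin or the glue bottle is shoved more than 25 mm (distance of any of tin, glue from where it was at the start of the episode above 0.025 m).
It fails at once if the brush or the mallet is shoved more than 25 mm (distance of any of brush, mallet from where it was at the start of the episode above 0.025 m).
It fails at once if the tin or the bottle is tipped (angle between any of tin, glue's own z axis and vertical above 0.35 rad).
It also fails if it takes over 72 s, if anything falls off the work surface, if the arm or the gripper's body presses on something with over 40 N, if the wrist force passes 120 N, or if a joint passes its speed limit or range.

## Working session

There is one attempt and no reset: what is moved stays moved. The work goes in short steps, Python scripts to look and compute and a tool call to move; the robot and the scene stay as the last step left them, time stands still between calls to the robot, and variables do not carry over. Pictures are saved under pics/ and viewed, and the job is handed in when it is done.

Besides the shell and the picture viewer there is one more tool, called after "Request:" by a JSON object that holds its "api" and its "payload". send_rows: Moves the arm, as the interface text tells. Its arguments: {"type":"object","properties":{"rows":{"type":"array"},"claw":{"type":"number"}},"required":["rows"]}

```bash
mkdir -p pics; cat > h.py <<'E'
import numpy as np, cv2
from bench import manip
def shot(n,f):
    c=manip.camera(n); cv2.imwrite('pics/'+f,c['pixels'][:,:,::-1]); 
    np.savez('pics/'+f[:-4]+'.npz',**c); return c
E
python3 - <<'E'
from h import *
for n in ['top','side','wrist']:
    c=shot(n,n+'0.png')
    print(n,{k:(v if k not in('pixels','z_map') else v.shape) for k,v in c.items()})
print(manip.state())
E
```

```text
top {'pixels': (420, 560, 3), 'z_map': (420, 560), 'fx': 516.4922570031158, 'fy': 516.4922570031158, 'cx': 275.13287652834936, 'cy': 215.13793119775474, 'rvec': array([ 2.12896458, -2.19485033,  0.12472307]), 'tvec': array([0.03358988, 0.52869489, 1.41627755])}
side {'pixels': (420, 560, 3), 'z_map': (420, 560), 'fx': 416.96321576169777, 'fy': 416.96321576169777, 'cx': 275.58776062823614, 'cy': 215.41613833172488, 'rvec': array([ 2.09672597, -0.41270848,  0.22509975]), 'tvec': array([-0.46039908,  0.14472761,  1.11319395])}
wrist {'pixels': (420, 560, 3), 'z_map': (420, 560), 'fx': 341.5225083475075, 'fy': 341.5225083475075, 'cx': 281.2933926388404, 'cy': 207.69119667650065, 'T_tool_cam': array([[ 9.99999627e-01, -8.02562558e-04,  3.18740610e-04,
        -9.88952856e-04],
       [ 6.71229347e-04,  9.54628773e-01,  2.97797676e-01,
        -7.61663472e-02],
       [-5.43280222e-04, -2.97797351e-01,  9.54628956e-01,
        -1.41673546e-01],
       [ 0.00000000e+00,  0.00000000e+00,  0.00000000e+00,
         1.00000000e+00]])}
{'clock': 0.15, 'joint_pos': array([ 1.18539529e+00,  2.59066937e-01,  2.09233953e-02,  1.33370814e+00,
       -2.94739313e-05,  1.41820891e+00]), 'joint_velocities': array([ 0.00033947, -0.00038857,  0.00290411,  0.00155363, -0.00088698,
       -0.00062864]), 'tau': array([ 3.79523495e-03, -5.55969357e+01,  3.44662249e+01,  1.13558190e-02,
       -1.34288662e-04, -3.75523271e-06]), 'tcp_pos': array([0.12681519, 0.5349504 , 0.23079784]), 'tcp_rot': array([ 2.46398575e+00,  1.94806103e+00, -1.41846830e-03]), 'ft_force': array([0.39637058, 0.15426014, 0.41556591]), 'wrist_torque': array([-0.01850279,  0.04771875,  0.00928696]), 'grip_width': 0.08547011390947225}
```

View pics/top0.png

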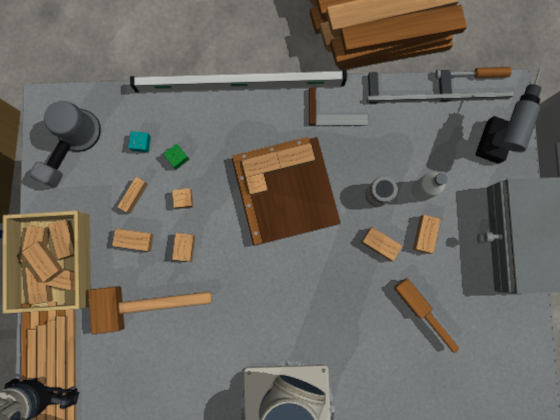

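View pics/side0.png

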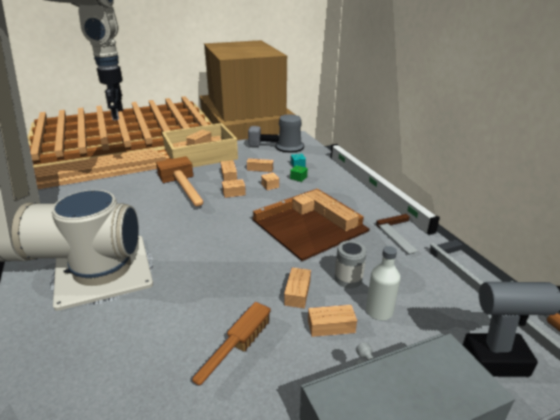

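View pics/wrist0.png

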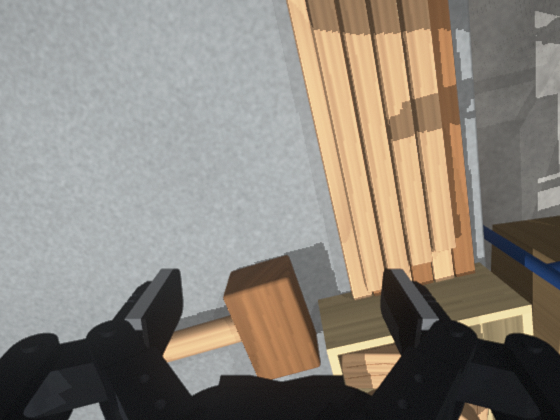

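```bash
cat >> h.py <<'E'
def world_from(c,T=None):
    z=c['z_map'];h,w=z.shape
    u,v=np.meshgrid(np.arange(w),np.arange(h))
    P=np.stack([(u-c['cx'])/c['fx']*z,(v-c['cy'])/c['fy']*z,z],-1)
    if T is None:
        R=cv2.Rodrigues(c['rvec'])[0]; return (P-c['tvec'])@R
    return P@T[:3,:3].T+T[:3,3]
def ray_plane(c,uv,h,T=None):
    uv=np.atleast_2d(uv).astype(float)
    d=np.c_[(uv[:,0]-c['cx'])/c['fx'],(uv[:,1]-c['cy'])/c['fy'],np.ones(len(uv))]
    if T is None:
        R=cv2.Rodrigues(c['rvec'])[0]; o=-R.T@c['tvec']; d=d@R
    else: o=T[:3,3]; d=d@T[:3,:3].T
    return o+d*((h-o[2])/d[:,2])[:,None]
def tool_T(s):
    T=np.eye(4);T[:3,:3]=cv2.Rodrigues(np.array(s['tcp_rot']))[0];T[:3,3]=s['tcp_pos'];return T
E
python3 - <<'E'
from h import *
c=shot('top','top1.png')
W=world_from(c); z=W[...,2]
px=c['pixels'].astype(int)
for (lo,hi,ht) in [(0.03,0.047,0.04),(0.047,0.06,0.052),(0.06,.2,.1)]:
    m=((z>lo)&(z<hi)).astype(np.uint8)
    n,l,st,ce=cv2.connectedComponentsWithStats(m)
    for i in range(1,n):
        if st[i,4]<60 or st[i,4]>3000: continue
        cn,_=cv2.findContours((l==i).astype(np.uint8),cv2.RETR_EXTERNAL,cv2.CHAIN_APPROX_NONE)
        r=cv2.minAreaRect(cn[0]); b=ray_plane(c,cv2.boxPoints(r),ht)
        s=[np.linalg.norm(b[k]-b[(k+1)%4])*1000 for k in range(2)]
        cc=ray_plane(c,r[0],ht)[0]
        a=b[1]-b[0] if s[0]>s[1] else b[2]-b[1]
        pm=px[l==i].mean(0).astype(int)
        print(ht,np.round(r[0]),np.round(cc,4),np.round(s),'ang',round(np.arctan2(a[1],a[0])%np.pi,3),pm,st[i,4],'zmed',round(float(np.median(z[l==i])),4))
E
python3 - <<'E'
import cv2
a=cv2.imread('pics/top0.png')
cv2.imwrite('pics/crop1.png',cv2.resize(a[120:280,100:250],None,fx=3.7,fy=3.7,interpolation=cv2.INTER_CUBIC))
cv2.imwrite('pics/crop2.png',cv2.resize(a[120:280,225:460],None,fx=3.4,fy=3.4,interpolation=cv2.INTER_CUBIC))
E
```

```text
0.04 [239.  84.] [0.9095 0.1095 0.04  ] [614.  12.] ang 1.57 [54 59 55] 487 zmed 0.0385
0.04 [ 69. 151.] [0.7289 0.594  0.04  ] [223.  53.] ang 2.532 [44 46 47] 228 zmed 0.0393
0.04 [138. 141.] [0.7522 0.398  0.04  ] [52. 53.] ang 1.447 [  7 122 120] 321 zmed 0.0396
0.04 [281. 191.] [ 0.5968 -0.0021  0.04  ] [222. 261.] ang 0.198 [118  80  44] 1181 zmed 0.0401
0.04 [489. 153.] [ 0.6856 -0.5911  0.04  ] [44. 87.] ang 0.638 [ 9 10 10] 113 zmed 0.0415
0.04 [175. 156.] [0.7061 0.2935 0.04  ] [49. 53.] ang 0.647 [ 26 113  47] 313 zmed 0.0397
0.04 [288. 167.] [ 0.6625 -0.0216  0.04  ] [137.   6.] ang 1.789 [61 45 29] 62 zmed 0.0386
0.04 [131. 195.] [0.5985 0.4173 0.04  ] [100.  33.] ang 2.594 [165 125  81] 402 zmed 0.04
0.04 [491. 210.] [ 0.5243 -0.5845  0.04  ] [ 12. 135.] ang 3.129 [35 36 36] 126 zmed 0.0389
0.04 [182. 198.] [0.5845 0.2761 0.04  ] [50. 51.] ang 3.13 [173 133  87] 327 zmed 0.0397
0.04 [ 85. 260.] [0.4199 0.5447 0.04  ] [  9. 259.] ang 0.029 [100  87  58] 220 zmed 0.039
0.04 [428. 234.] [ 0.4631 -0.404   0.04  ] [101.  53.] ang 2.868 [169 128  85] 678 zmed 0.04
0.04 [ 16. 
[... 2207 characters left out ...]
 [0.7956 0.5793 0.1   ] [ 98. 126.] ang 0.762 [73 77 79] 1339 zmed 0.1347
0.1 [ 43. 173.] [0.6547 0.639  0.1   ] [48. 67.] ang 1.08 [88 90 92] 412 zmed 0.0821
0.1 [432. 186.] [ 0.5886 -0.4054  0.1   ] [81. 68.] ang 1.54 [91 95 91] 597 zmed 0.1234
0.1 [383. 190.] [ 0.5797 -0.274   0.1   ] [77. 70.] ang 2.322 [80 82 82] 617 zmed 0.0982
0.1 [ 42. 262.] [0.4159 0.6353 0.1   ] [216. 265.] ang 0.032 [143 124  84] 2198 zmed 0.0871
0.1 [ 43. 262.] [0.4162 0.6338 0.1   ] [ 61. 110.] ang 0.631 [154 116  76] 909 zmed 0.093
0.1 [103. 310.] [0.2855 0.4741 0.1   ] [ 72. 116.] ang 0.082 [125  81  41] 634 zmed 0.0621
0.1 [292. 397.] [ 0.0514 -0.0126  0.1   ] [167. 109.] ang 1.541 [92 91 84] 1384 zmed 0.1735
```

View pics/crop1.png

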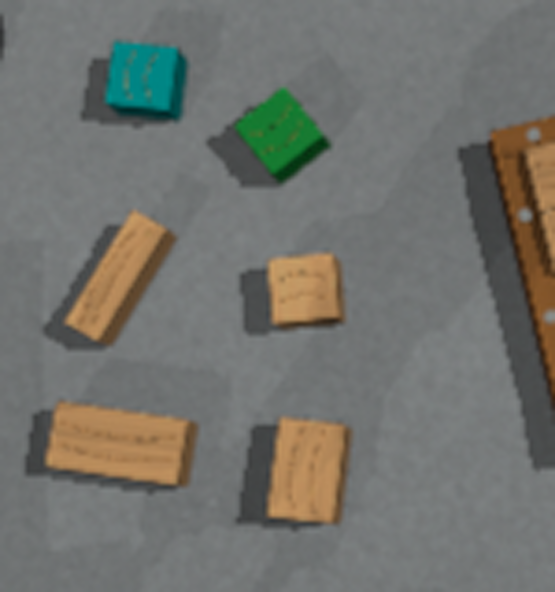

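View pics/crop2.png

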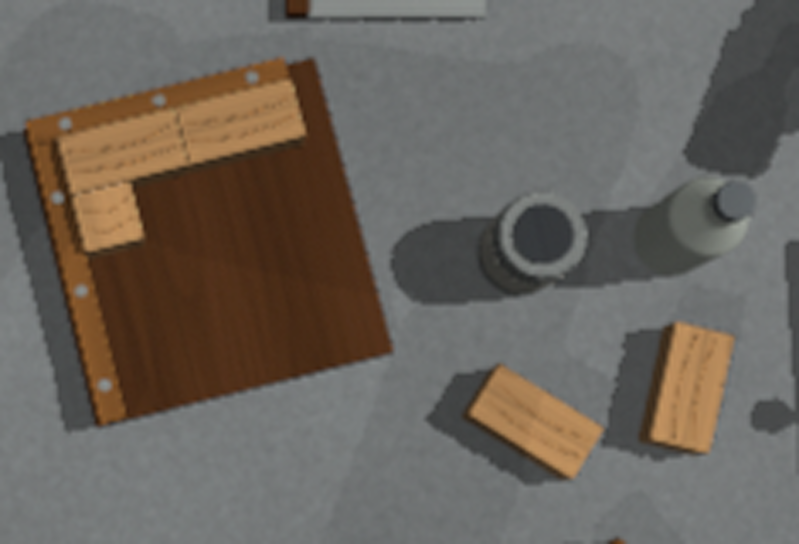

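```bash
cat >> h.py <<'E'
import json,os
BO=np.array([.600,-.0138]); BY=.219
def th(s=None):
    s=s or manip.state(); R=cv2.Rodrigues(np.array(s['tcp_rot']))[0]; return np.arctan2(R[1,0],R[0,0])
def rel(x,y,z,t,s=None,base=None):
    """shift mm/turn from pose base (default measured) to world target"""
    s=s or manip.state(); R=cv2.Rodrigues(np.array(s['tcp_rot']))[0]
    d=R.T@(np.array([x,y,z])-s['tcp_pos'])*1000
    dt=-(t-th(s)); dt=(dt+np.pi)%(2*np.pi)-np.pi
    return np.round(np.r_[d,0],1).tolist()[:3]+[round(dt,3)]
def b2w(bx,by):  # board mm -> world m
    c,s_=np.cos(BY),np.sin(BY); return BO+np.array([c*bx-s_*by,s_*bx+c*by])/1000
def w2b(p):
    c,s_=np.cos(BY),np.sin(BY); d=(np.array(p)[:2]-BO)*1000; return np.array([c*d[0]+s_*d[1],-s_*d[0]+c*d[1]])
def st():
    s=manip.state(); print('t',round(s['clock'],2),'pos',np.round(s['tcp_pos'],4),'th',round(th(s),3),'F',np.round(s['ft_force'],1),'w',round(s['grip_width'],4),'board',np.round(w2b(s['tcp_pos']),1)); return s
E
python3 - <<'E'
from h import *
st(); print(rel(.4722,.4165,.15,-.172)); print(rel(.4722,.4165,.15,2.97))
s=manip.state();print(cv2.Rodrigues(s['tcp_rot'])[0].round(3))
E
```

```text
t 0.2 pos [0.1268 0.535  0.2309] th 1.338 F [-0.3  0.2 -0.1] w 0.0853 board [-342.6  638.5]
[-35.6, 363.4, 80.9, np.float64(1.51)]
[-35.6, 363.4, 80.9, np.float64(-1.632)]
[[ 0.231  0.973 -0.   ]
 [ 0.973 -0.231 -0.001]
 [-0.001 -0.    -1.   ]]
```

Request:
{"api": "send_rows", "payload": {"rows": [[-36,363,81,1.51],[-36,363,81,1.51],[-36,363,81,1.51],[-36,363,81,1.51],[-36,363,81,1.51],[-36,363,81,1.51],[-36,363,81,1.51],[-36,363,81,1.51],[-36,363,81,1.51],[-36,363,81,1.51],[-36,363,81,1.51],[-36,363,81,1.51]], "claw": 1}}

```text
clock: 1.4
tcp_pos: [0.4717, 0.4164, 0.1501]
tcp_rot: [3.13, -0.264, -0.0]
ft_force: [-0.0, -0.0, -1.3]
grip_width: 0.0852
```

```bash
python3 - <<'E'
from h import *
s=st(); c=shot('wrist','w1.png'); np.save('pics/w1T.npy',tool_T(s)@c['T_tool_cam'])
E
```

```text
t 1.4 pos [0.4717 0.4164 0.1501] th -0.168 F [-0.  -0.  -1.3] w 0.0852 board [-31.8 447.8]
```

View pics/w1.png

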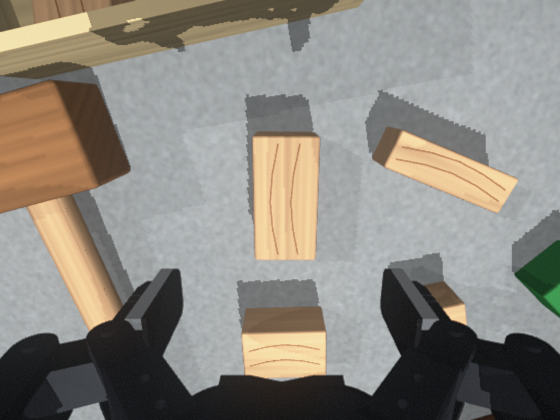

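```bash
cat >> h.py <<'E'
def top_rects(c,T,zr=(.03,.047),ht=.04,minA=800):
    W=world_from(c,T); z=W[...,2]; out=[]
    m=((z>zr[0])&(z<zr[1])&(c['z_map']>0.15)).astype(np.uint8)
    n,l,s,_=cv2.connectedComponentsWithStats(m)
    for i in range(1,n):
        if s[i,4]<minA: continue
        cn,_=cv2.findContours((l==i).astype(np.uint8),cv2.RETR_EXTERNAL,cv2.CHAIN_APPROX_NONE)
        k=max(cn,key=cv2.contourArea)[:,0,:]
        P=ray_plane(c,k,ht,T)[:,:2]*1000
        r=cv2.minAreaRect(P.astype(np.float32))
        b=cv2.boxPoints(r); e=[b[1]-b[0],b[2]-b[1]]; e=max(e,key=np.linalg.norm)
        out.append((np.array(r[0])/1000,sorted(r[1]),np.arctan2(e[1],e[0])%np.pi,k.mean(0)))
        print('px',k.mean(0).round(),'ctr',np.round(out[-1][0],4),'size',np.round(out[-1][1],1),'ang',round(out[-1][2],3),'zmed',round(float(np.median(z[l==i])),4))
    return out
E
python3 - <<'E'
from h import *
c=np.load('pics/w1.npz'); T=np.load('pics/w1T.npy'); top_rects(c,T)
E
```

```text
px [171.  36.] ctr [0.415  0.5439] size [  4.2 238.3] ang 0.029 zmed 0.0386
px [ 89. 129.] ctr [0.3445 0.4928] size [13.  76.2] ang 1.654 zmed 0.0389
px [448. 170.] ctr [0.5997 0.4198] size [ 29.6 101.8] ang 2.594 zmed 0.0389
px [285. 196.] ctr [0.475  0.4186] size [49.4 99.5] ang 1.397 zmed 0.0389
px [ 75. 258.] ctr [0.2994 0.3909] size [ 35.6 116.6] ang 1.657 zmed 0.0393
px [285. 350.] ctr [0.4506 0.2806] size [55.7 73.5] ang 3.007 zmed 0.0388
```

```bash
python3 - <<'E'
from h import *
print(rel(.4742,.418,.008,-.174))
E
```

```text
[2.3, -1.9, 142.3, np.float64(0.006)]
```

Request:
{"api": "send_rows", "payload": {"rows": [[2,-2,50,0.006],[2,-2,100,0.006],[2,-2,130,0.006],[2,-2,142,0.006],[2,-2,142,0.006]]}}

```text
clock: 1.95
tcp_pos: [0.4734, 0.4178, 0.0072]
tcp_rot: [3.128, -0.276, -0.003]
ft_force: [0.0, 0.4, 0.4]
grip_width: 0.0854
```

Request:
{"api": "send_rows", "payload": {"rows": [[0,0,0,0],[0,0,0,0],[0,0,0,0],[0,0,0,0],[0,0,0,0],[0,0,0,0]], "claw": 0}}

```text
clock: 2.55
tcp_pos: [0.4751, 0.4187, 0.0104]
tcp_rot: [-3.127, 0.278, -0.004]
ft_force: [-1.0, 0.0, 5.6]
grip_width: 0.0491
```

```bash
python3 - <<'E'
from h import *
st();x,y=b2w(8,-5);print(x,y,rel(x,y,.08,BY),rel(x,y,.024,BY))
E
```

```text
t 2.55 pos [0.4751 0.4187 0.0104] th -0.178 F [-1.   0.   5.6] w 0.0491 board [-28.  449.3]
0.608895189611146 -0.01694254702140807 [208.9, 405.0, -70.0, np.float64(-0.397)] [208.7, 405.1, -14.0, np.float64(-0.397)]
```

Request:
{"api": "send_rows", "payload": {"rows": [[0,0,-50,0],[20,38,-75,-0.1],[42,81,-75,-0.25],[64,124,-75,-0.397],[86,167,-75,-0.397],[108,210,-75,-0.397],[130,253,-75,-0.397],[152,296,-75,-0.397],[174,339,-75,-0.397],[194,377,-75,-0.397],[209,405,-70,-0.397],[209,405,-60,-0.397]], "claw": 0}}

```text
clock: 3.75
tcp_pos: [0.6102, -0.0217, 0.0697]
tcp_rot: [3.122, 0.337, 0.006]
ft_force: [0.6, 0.3, -1.1]
grip_width: 0.0491
```

```bash
python3 - <<'E'
from h import *
st();x,y=b2w(8,-5);print(rel(x,y,.022,BY)); c=shot('wrist','w2.png'); s=manip.state();np.save('pics/w2T.npy',tool_T(s)@c['T_tool_cam']); shot('side','s2.png')
top_rects(c,tool_T(s)@c['T_tool_cam'],(.044,.06),.052)
E
```

```text
t 3.75 pos [ 0.6102 -0.0217  0.0697] th 0.215 F [ 0.6  0.3 -1.1] w 0.0491 board [ 8.2 -9.9]
[-0.4, -5.1, 47.6, np.float64(-0.004)]
px [408. 143.] ctr [0.6531 0.016 ] size [ 97.  126.5] ang 1.788 zmed 0.0485
```

View pics/w2.png

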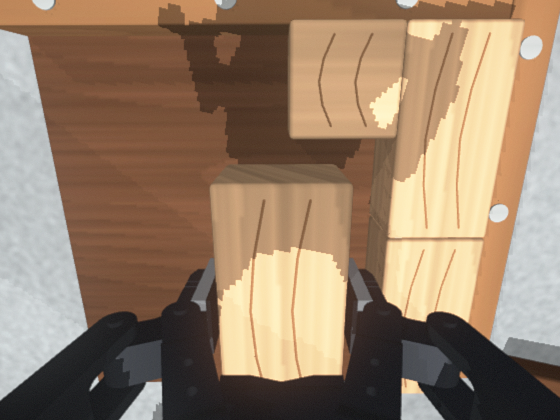

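View pics/s2.png

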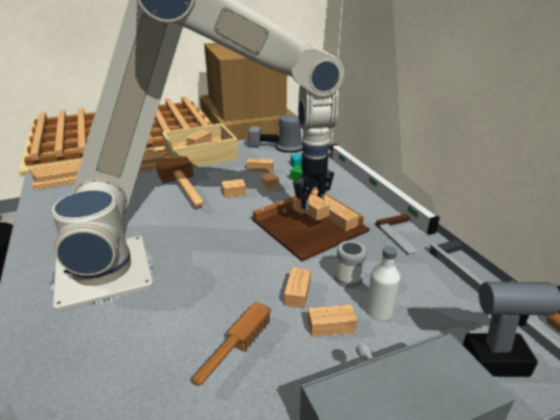

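```bash
python3 - <<'E'
from h import *
c=np.load('pics/w2.npz');T=np.load('pics/w2T.npy')
# expected: (8,50),(8,100),(58,100)? ,(58,0),(108,0)
for p in [(291,137),(291,20),(406,20),(388,238),(483,238),(523,20)]:
    print(p,w2b(ray_plane(c,p,.052,T)[0]).round(1))
# block in hand: near corners
tcp=w2b(manip.state()['tcp_pos'])
for p in [(212,185),(351,185)]:
    print('blk',w2b(ray_plane(c,p,.0697+.030,T)[0]).round(1),tcp)
E
```

```text
(291, 137) [10.9 52.4]
(291, 20) [10.7 99.8]
(406, 20) [57.9 99.6]
(388, 238) [59.2  3.1]
(483, 238) [106.2   2.9]
(523, 20) [106.   99.4]
blk [-16.3  41.7] [ 6.37303326 -5.82172014]
blk [29.4 41.6] [ 6.37303326 -5.82172014]
```

```bash
python3 - <<'E'
from h import *
st();x,y=b2w(8,-5);print(rel(x,y,.0225,BY))
E
```

```text
t 3.85 pos [ 0.6075 -0.0181  0.0676] th 0.217 F [-1.   1.  -0.6] w 0.049 board [ 6.4 -5.8]
[1.7, -0.8, 45.1, np.float64(-0.002)]
```

Request:
{"api": "send_rows", "payload": {"rows": [[1,-1,25,0],[1,-1,38,0],[1,-1,43,0],[1,-1,45,0],[1,-1,45,0]]}}

```text
clock: 4.35
tcp_pos: [0.609, -0.0159, 0.0237]
tcp_rot: [3.123, 0.344, 0.0]
ft_force: [-0.5, -0.9, -1.0]
grip_width: 0.0494
```

Request:
{"api": "send_rows", "payload": {"rows": [[0,0,0,0],[0,0,0,0],[0,0,-2,0],[0,0,-30,0],[0,0,-60,0]], "claw": 0.72}}

```text
clock: 4.85
tcp_pos: [0.6082, -0.0164, 0.0836]
tcp_rot: [-3.122, -0.343, 0.003]
ft_force: [0.1, -0.3, 0.4]
grip_width: 0.0615
```

```bash
python3 - <<'E'
from h import *
s=st(); c=shot('wrist','w3.png'); T=tool_T(s)@c['T_tool_cam'];np.save('pics/w3T.npy',T)
r=top_rects(c,T,(.042,.06),.052)
for q in r: print(w2b(q[0]),q[2]-BY-np.pi/2)
E
```

```text
t 4.85 pos [ 0.6082 -0.0164  0.0836] th 0.219 F [ 0.1 -0.3  0.4] w 0.0615 board [ 7.5 -4.3]
px [404. 152.] ctr [0.6548 0.0195] size [ 98.6 154.6] ang 1.789 zmed 0.051
px [283. 236.] ctr [ 0.6086 -0.0156] size [49.2 99.6] ang 1.797 zmed 0.051
[60.73926456 20.60666876] -0.0010643005
[ 8.04119826 -3.67378029] 0.0072216988
```

View pics/w3.png

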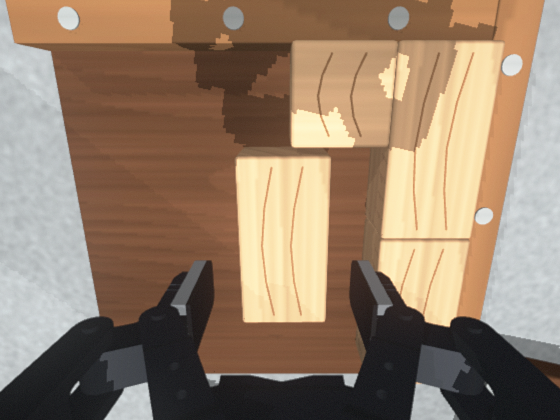

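```bash
python3 - <<'E'
from h import *
x,y=b2w(-42,-4);print(rel(x,y,.085,BY+np.pi/2))
E
```

```text
[-51.8, -1.2, 4.1, np.float64(-1.571)]
```

Request:
{"api": "send_rows", "payload": {"rows": [[-50,0,0,-0.15],[-50,0,0,-0.3],[-50,0,0,-0.45],[-50,0,0,-0.6],[-50,0,0,-0.75],[-50,0,0,-0.9],[-50,0,0,-1.05],[-50,0,0,-1.2],[-50,0,0,-1.35],[-50,0,0,-1.5],[-50,0,35,-1.571],[-50,0,60,-1.571]], "claw": 0.6}}

```text
clock: 6.1
tcp_pos: [0.5603, -0.0274, 0.0229]
tcp_rot: [1.961, 2.452, 0.001]
ft_force: [0.2, 0.1, 0.7]
grip_width: 0.0513
```

```bash
python3 - <<'E'
from h import *
st();x,y=b2w(-42,-4);print(rel(x,y,.025,BY+np.pi/2))
E
```

```text
t 6.1 pos [ 0.5603 -0.0274  0.0229] th 1.793 F [0.2 0.1 0.7] w 0.0513 board [-41.7  -4.6]
[0.6, -0.3, -2.1, np.float64(0.003)]
```

Request:
{"api": "send_rows", "payload": {"rows": [[0,8,0,0],[0,14,0,0],[0,19,0,0],[0,24,0,0],[0,29,0,0],[0,33,0,0],[0,35,0,0],[0,37,0,0]]}}

```text
clock: 6.9
tcp_pos: [0.5963, -0.0192, 0.0234]
tcp_rot: [-1.965, -2.451, 0.0]
ft_force: [-1.1, 0.1, 1.3]
grip_width: 0.0508
```

Request:
{"api": "send_rows", "payload": {"rows": [[0,1,0,0],[0,2,0,0],[0,2,0,0]]}}

```text
clock: 7.2
tcp_pos: [0.5982, -0.0187, 0.0232]
tcp_rot: [-1.965, -2.451, -0.0]
ft_force: [0.0, -0.3, 0.8]
grip_width: 0.051
```

Request:
{"api": "send_rows", "payload": {"rows": [[0,1,0,0],[0,2,0,0],[0,3,0,0]]}}

```text
clock: 7.5
tcp_pos: [0.6011, -0.0181, 0.0233]
tcp_rot: [-1.965, -2.451, -0.0]
ft_force: [-1.5, 0.2, -0.2]
grip_width: 0.0511
```

```bash
python3 - <<'E'
from h import *
s=st(); c=shot('wrist','w4.png'); shot('top','t4.png')
E
```

```text
t 7.5 pos [ 0.6011 -0.0181  0.0233] th 1.79 F [-1.5  0.2 -0.2] w 0.0511 board [ 0.1 -4.5]
```

View pics/w4.png

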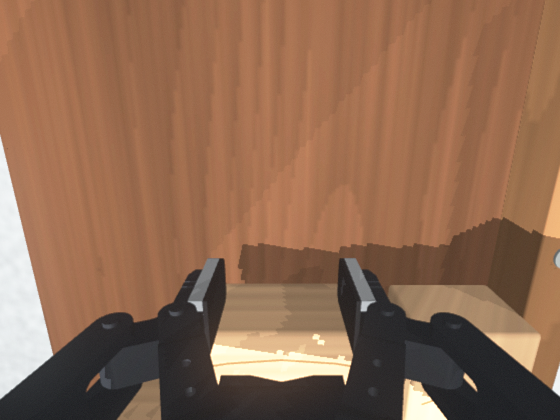

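Request:
{"api": "send_rows", "payload": {"rows": [[0,1,0,0],[0,2,0,0],[0,3,0,0],[0,3,0,0]]}}

```text
clock: 8.0
tcp_pos: [0.6019, -0.0179, 0.0233]
tcp_rot: [-1.964, -2.449, 0.005]
ft_force: [-11.0, -4.0, 7.5]
grip_width: 0.0514
```

Request:
{"api": "send_rows", "payload": {"rows": [[0,-12,0,0],[0,-15,-45,0],[-20,0,-60,0.15],[-45,20,-60,0.3],[-76,29,-60,0.45],[-76,29,-60,0.6],[-76,29,-60,0.75],[-76,29,-60,0.9],[-76,29,-60,1.05],[-76,29,-60,1.2],[-76,29,-60,1.35],[-76,29,-60,1.57]], "claw": 0.15}}

```text
clock: 9.2
tcp_pos: [0.649, -0.0854, 0.0833]
tcp_rot: [3.11, 0.444, 0.001]
ft_force: [0.7, 0.1, -0.6]
grip_width: 0.0132
```

```bash
python3 - <<'E'
from h import *
s=st(); x,y=b2w(33,-80);print(rel(x,y,.024,BY))
c=shot('wrist','w5.png'); T=tool_T(s)@c['T_tool_cam']; 
for q in top_rects(c,T,(.042,.06),.052): print(w2b(q[0]))
E
```

```text
t 9.2 pos [ 0.649  -0.0854  0.0833] th 0.284 F [ 0.7  0.1 -0.6] w 0.0132 board [ 32.3 -80.5]
[0.7, -0.5, 59.3, np.float64(0.065)]
px [357. 125.] ctr [ 0.6657 -0.0282] size [ 98.4 143.1] ang 1.789 zmed 0.051
[ 61.01637202 -28.36344825]
```

View pics/w5.png

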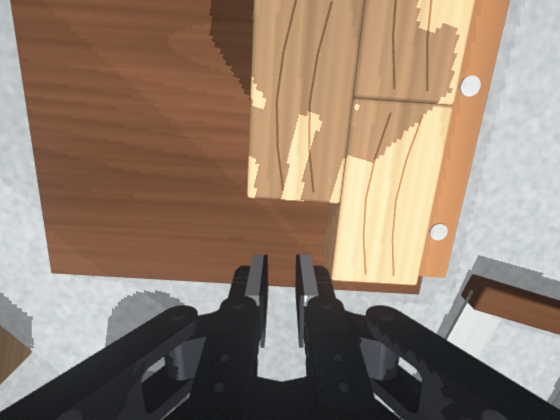

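Request:
{"api": "send_rows", "payload": {"rows": [[1,0,30,0.065],[1,0,58,0.065],[1,-6,58,0.065],[1,-10,58,0.065],[1,-14,58,0.065],[1,-17,58,0.065],[1,-19,58,0.065],[1,-20,58,0.065],[1,-21,58,0.065]]}}

```text
clock: 10.15
tcp_pos: [0.645, -0.067, 0.0267]
tcp_rot: [3.117, 0.351, 0.004]
ft_force: [0.6, -12.6, 2.1]
grip_width: 0.0127
```

Request:
{"api": "send_rows", "payload": {"rows": [[0,-1,0,0],[0,-2,0,0],[0,-3,0,0]]}}

```text
clock: 10.45
tcp_pos: [0.6449, -0.0669, 0.0269]
tcp_rot: [3.113, 0.347, 0.005]
ft_force: [2.8, -25.8, 0.5]
grip_width: 0.013
```

```bash
python3 - <<'E'
from h import *
s=st(); print(rel(.586,.277,.13,0))
E
```

```text
t 10.45 pos [ 0.6449 -0.0669  0.0269] th 0.222 F [  2.8 -25.8   0.5] w 0.013 board [ 32.3 -61.6]
[18.4, -347.4, -106.4, np.float64(0.222)]
```

Request:
{"api": "send_rows", "payload": {"rows": [[0,10,0,0],[0,15,-35,0],[0,0,-70,0],[3,-45,-100,0.1],[5,-92,-104,0.22],[8,-139,-104,0.22],[10,-186,-104,0.22],[13,-233,-104,0.22],[15,-280,-104,0.22],[17,-320,-104,0.22],[18,-343,-104,0.22],[18,-343,-104,0.22]], "claw": 1}}

```text
clock: 11.65
tcp_pos: [0.583, 0.2796, 0.1296]
tcp_rot: [-3.14, -0.014, -0.0]
ft_force: [-0.5, -0.1, -1.3]
grip_width: 0.0856
```

```bash
python3 - <<'E'
from h import *
s=st(); c=shot('wrist','w6.png'); T=tool_T(s)@c['T_tool_cam']; top_rects(c,T)
c=shot('top','t6.png'); W=world_from(c); 
R=top_rects(c,None,(.047,.06),.052)
for q in R: print(w2b(q[0]))
a=cv2.imread('pics/t6.png'); cv2.imwrite('pics/t6c.png',cv2.resize(a[120:260,220:360],None,fx=4,fy=4,interpolation=cv2.INTER_CUBIC))
E
```

```text
t 11.65 pos [0.583  0.2796 0.1296] th 0.009 F [-0.5 -0.1 -1.3] w 0.0856 board [ 47.2 290.1]
px [340.  19.] ctr [0.6155 0.4083] size [31.2 65.7] ang 2.596 zmed 0.0389
px [536.  38.] ctr [0.7417 0.394 ] size [36.  40.8] ang 1.474 zmed 0.0387
px [460. 189.] ctr [0.707  0.2957] size [50.7 52.9] ang 2.221 zmed 0.0389
px [ 99. 212.] ctr [0.4531 0.2775] size [51.7 76.9] ang 3.006 zmed 0.0389
px [288. 213.] ctr [0.5877 0.2785] size [49.3 51. ] ang 1.644 zmed 0.0389
px [241.  78.] ctr [0.9218 0.1098] size [ 32.3 617.9] ang 1.569 zmed 0.0543
px [278. 168.] ctr [ 0.6576 -0.0013] size [102.5 199.2] ang 1.788 zmed 0.0521
px [ 48. 285.] ctr [0.3621 0.6326] size [ 98.8 130.3] ang 1.705 zmed 0.0524
[340.97684221  50.72942943]
[58.93904587 -0.31948833]
[-91.79868936 682.67682744]
```

View pics/w6.png

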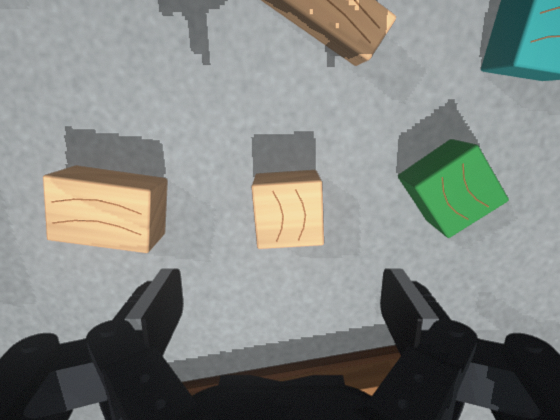

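View pics/t6c.png

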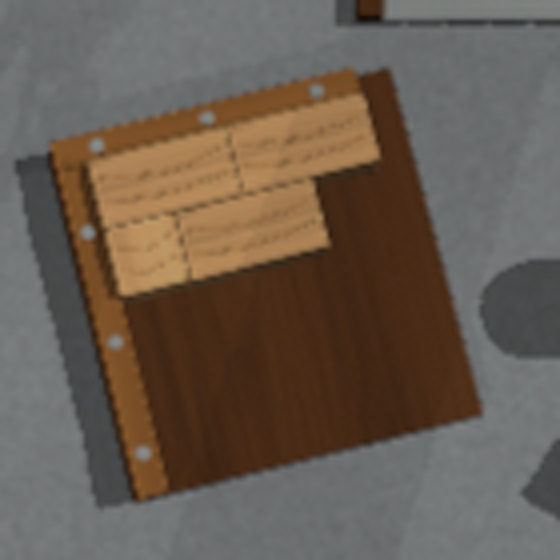

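```bash
python3 - <<'E'
from h import *
print(rel(.5868,.278,.008,.05))
E
```

```text
[2.9, -1.3, 121.4, np.float64(-0.043)]
```

Request:
{"api": "send_rows", "payload": {"rows": [[3,-1,50,-0.043],[3,-1,95,-0.043],[3,-1,114,-0.043],[3,-1,119,-0.043],[3,-1,119,-0.043]]}}

```text
clock: 12.25
tcp_pos: [0.5874, 0.2763, 0.0103]
tcp_rot: [3.14, 0.073, -0.001]
ft_force: [-0.4, -0.3, 0.6]
grip_width: 0.0855
```

Request:
{"api": "send_rows", "payload": {"rows": [[0,0,0,0],[0,0,0,0],[0,0,0,0],[0,0,0,0],[0,0,0,0],[0,0,0,0]], "claw": 0}}

```text
clock: 12.85
tcp_pos: [0.5881, 0.2776, 0.0122]
tcp_rot: [-3.14, -0.075, -0.005]
ft_force: [0.0, -1.2, 6.6]
grip_width: 0.049
```

```bash
python3 - <<'E'
from h import *
st();x,y=b2w(8,-82);print(x,y,rel(x,y,.085,BY),rel(x,y,.024,BY))
E
```

```text
t 12.85 pos [0.5881 0.2776 0.0122] th 0.048 F [ 0.  -1.2  6.6] w 0.049 board [ 51.7 287. ]
0.6256237180954587 -0.09210341672599262 [19.9, 371.0, -72.9, np.float64(-0.171)] [19.8, 371.1, -11.9, np.float64(-0.171)]
```

Request:
{"api": "send_rows", "payload": {"rows": [[0,0,-50,0],[3,40,-75,-0.1],[5,87,-76,-0.171],[8,134,-76,-0.171],[10,181,-76,-0.171],[13,228,-76,-0.171],[15,275,-76,-0.171],[18,322,-76,-0.171],[20,360,-76,-0.171],[20,371,-70,-0.171],[20,371,-60,-0.171],[20,371,-40,-0.171]]}}

```text
clock: 14.05
tcp_pos: [0.6255, -0.0917, 0.0509]
tcp_rot: [3.122, 0.343, 0.004]
ft_force: [0.0, 0.6, -0.6]
grip_width: 0.0491
```

```bash
python3 - <<'E'
from h import *
c=shot('wrist','w7.png');st();x,y=b2w(8,-82);print(rel(x,y,.0245,BY))
E
```

```text
t 14.1 pos [ 0.6234 -0.0907  0.0467] th 0.22 F [-1.   0.5 -3.2] w 0.0493 board [  6.2 -80.1]
[1.9, 1.9, 22.2, np.float64(0.001)]
```

View pics/w7.png

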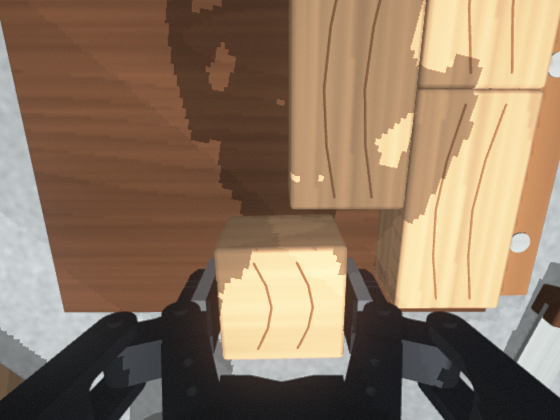

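Request:
{"api": "send_rows", "payload": {"rows": [[2,1,12,0],[2,1,20,0],[2,1,22,0],[2,1,22,0]]}}

```text
clock: 14.5
tcp_pos: [0.627, -0.0923, 0.0281]
tcp_rot: [-3.122, -0.344, 0.0]
ft_force: [-0.8, -0.4, -1.4]
grip_width: 0.0493
```

Request:
{"api": "send_rows", "payload": {"rows": [[0,0,0,0],[0,0,0,0],[0,0,-2,0],[0,0,-30,0],[0,0,-60,0]], "claw": 0.72}}

```text
clock: 15.0
tcp_pos: [0.6264, -0.0927, 0.0885]
tcp_rot: [-3.122, -0.343, 0.003]
ft_force: [0.1, 0.7, 0.0]
grip_width: 0.0614
```

```bash
python3 - <<'E'
from h import *
s=st(); c=shot('wrist','w8.png'); T=tool_T(s)@c['T_tool_cam']
for q in top_rects(c,T,(.042,.06),.052): print(w2b(q[0]))
x,y=b2w(-40,-82);print(rel(x,y,.085,BY+np.pi/2))
E
```

```text
t 15.0 pos [ 0.6264 -0.0927  0.0885] th 0.219 F [0.1 0.7 0. ] w 0.0614 board [  8.7 -82.8]
px [392. 119.] ctr [ 0.6658 -0.0312] size [ 99.3 136.4] ang 1.789 zmed 0.051
px [282. 237.] ctr [ 0.6261 -0.0914] size [49.1 51.4] ang 1.812 zmed 0.0509
[ 60.41779081 -31.30289529]
[  8.61355603 -81.3910922 ]
[-50.9, -1.9, 9.2, np.float64(-1.571)]
```

View pics/w8.png

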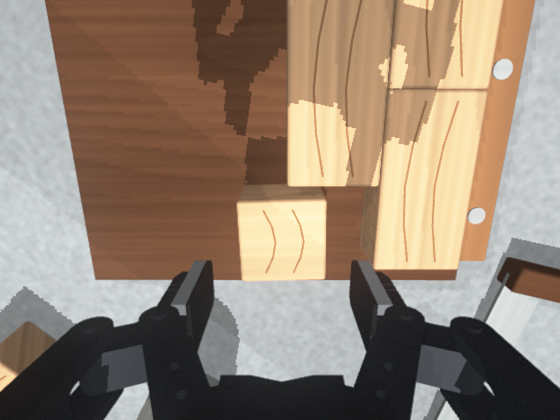

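Request:
{"api": "send_rows", "payload": {"rows": [[-50,-1,0,-0.15],[-50,-1,0,-0.3],[-50,-1,0,-0.45],[-50,-1,0,-0.6],[-50,-1,0,-0.75],[-50,-1,0,-0.9],[-50,-1,0,-1.05],[-50,-1,0,-1.2],[-50,-1,0,-1.35],[-50,-1,0,-1.5],[-50,-1,35,-1.571],[-50,-1,64,-1.571]], "claw": 0.25}}

```text
clock: 16.25
tcp_pos: [0.5786, -0.1029, 0.0243]
tcp_rot: [1.961, 2.452, 0.001]
ft_force: [-0.3, 0.8, -0.2]
grip_width: 0.0214
```

```bash
python3 - <<'E'
from h import *
st();x,y=b2w(1,-81.5);print(rel(x,y,.024,BY+np.pi/2))
E
```

```text
t 16.25 pos [ 0.5786 -0.1029  0.0243] th 1.793 F [-0.3  0.8 -0.2] w 0.0214 board [-40.3 -82.3]
[0.7, 41.3, 0.4, np.float64(0.003)]
```

Request:
{"api": "send_rows", "payload": {"rows": [[0,8,0,0],[0,14,0,0],[0,19,0,0],[0,24,0,0],[0,29,0,0],[0,33,0,0],[0,36,0,0],[0,38,0,0],[0,39,0,0],[0,40,0,0],[0,41,0,0]]}}

```text
clock: 17.35
tcp_pos: [0.618, -0.0937, 0.0242]
tcp_rot: [-1.965, -2.451, 0.0]
ft_force: [-0.1, -0.1, 0.3]
grip_width: 0.0212
```

Request:
{"api": "send_rows", "payload": {"rows": [[0,1,0,0],[0,2,0,0],[0,2,0,0]]}}

```text
clock: 17.65
tcp_pos: [0.6187, -0.0936, 0.0243]
tcp_rot: [-1.965, -2.449, 0.003]
ft_force: [-6.5, -2.4, 4.3]
grip_width: 0.0214
```

Request:
{"api": "send_rows", "payload": {"rows": [[0,1,0,0],[0,-14,0,0],[0,-15,-45,0],[-20,0,-60,0.15],[-35,20,-60,0.3],[-50,31,-60,0.45],[-50,31,-60,0.6],[-50,31,-60,0.75],[-50,31,-60,0.9],[-50,31,-60,1.05],[-50,31,-60,1.2],[-50,31,-60,1.35]], "claw": 0.15}}

```text
clock: 18.85
tcp_pos: [0.6613, -0.1354, 0.0843]
tcp_rot: [-3.068, -0.676, -0.0]
ft_force: [0.6, -0.0, -1.1]
grip_width: 0.0129
```

```bash
python3 - <<'E'
from h import *
s=st(); x,y=b2w(33,-131);print(rel(x,y,.025,BY))
c=shot('wrist','w9.png')
E
```

```text
t 18.85 pos [ 0.6613 -0.1354  0.0843] th 0.434 F [ 0.6 -0.  -1.1] w 0.0129 board [  33.4 -132. ]
[-0.2, -1.1, 59.3, np.float64(0.215)]
```

View pics/w9.png

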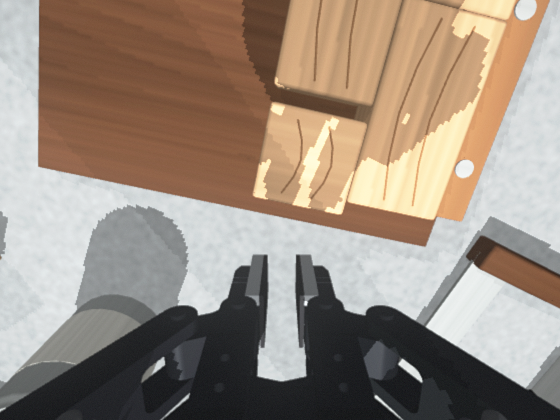

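Request:
{"api": "send_rows", "payload": {"rows": [[0,-1,0,0.15],[0,-1,30,0.215],[0,-1,59,0.215],[0,-1,59,0.215]]}}

```text
clock: 19.3
tcp_pos: [0.6585, -0.1337, 0.0215]
tcp_rot: [-3.118, -0.357, 0.009]
ft_force: [0.4, -0.4, -1.6]
grip_width: 0.0121
```

Request:
{"api": "send_rows", "payload": {"rows": [[0,-6,0,0],[0,-10,0,0],[0,-13,0,0],[0,-15,0,0],[0,-17,0,0],[0,-18,0,0],[0,-19,0,0]]}}

```text
clock: 20.0
tcp_pos: [0.6565, -0.116, 0.0255]
tcp_rot: [3.121, 0.353, 0.0]
ft_force: [0.4, -0.7, 0.7]
grip_width: 0.0129
```

Request:
{"api": "send_rows", "payload": {"rows": [[0,-1,0,0],[0,-2,0,0],[0,-3,0,0]]}}

```text
clock: 20.3
tcp_pos: [0.6563, -0.1157, 0.0256]
tcp_rot: [3.117, 0.349, 0.001]
ft_force: [0.4, -15.8, -0.3]
grip_width: 0.0129
```

```bash
python3 - <<'E'
from h import *
s=st(); print(rel(.441,-.275,.15,-.597))
E
```

```text
t 20.3 pos [ 0.6563 -0.1157  0.0256] th 0.223 F [  0.4 -15.8  -0.3] w 0.0129 board [  32.8 -111.7]
[-245.3, 108.3, -123.9, np.float64(0.82)]
```

Request:
{"api": "send_rows", "payload": {"rows": [[0,12,0,0],[0,12,-45,0],[-5,12,-90,0.1],[-30,15,-120,0.22],[-75,32,-124,0.35],[-120,50,-124,0.5],[-165,72,-124,0.65],[-210,94,-124,0.8],[-245,111,-124,0.82],[-245,111,-124,0.82],[-245,111,-124,0.82]], "claw": 1}}

```text
clock: 21.4
tcp_pos: [0.4413, -0.2766, 0.1494]
tcp_rot: [-3.002, 0.924, -0.001]
ft_force: [0.9, 0.0, 0.3]
grip_width: 0.0855
```

```bash
python3 - <<'E'
from h import *
s=st(); c=shot('wrist','w10.png'); T=tool_T(s)@c['T_tool_cam']; top_rects(c,T)
c=shot('top','t10.png'); 
for q in top_rects(c,None,(.047,.06),.052): print(w2b(q[0]))
a=cv2.imread('pics/t10.png'); cv2.imwrite('pics/t10c.png',cv2.resize(a[120:260,220:360],None,fx=4,fy=4,interpolation=cv2.INTER_CUBIC))
E
```

```text
t 21.4 pos [ 0.4413 -0.2766  0.1494] th -0.597 F [0.9 0.  0.3] w 0.0855 board [-212. -222.]
px [284. 198.] ctr [ 0.4436 -0.2767] size [49.4 98.9] ang 0.976 zmed 0.039
px [513. 215.] ctr [ 0.5839 -0.3878] size [34.8 62.2] ang 0.524 zmed 0.0388
px [434. 286.] ctr [ 0.5102 -0.4094] size [25.6 60.6] ang 1.784 zmed 0.0387
px [359. 312.] ctr [ 0.4432 -0.3953] size [48.5 55. ] ang 1.293 zmed 0.0388
px [200. 345.] ctr [ 0.3021 -0.347 ] size [44.6 95. ] ang 0.64 zmed 0.0427
px [238.  79.] ctr [0.9217 0.1098] size [ 32.4 617.9] ang 1.569 zmed 0.0544
px [280. 169.] ctr [ 0.658  -0.0013] size [103.2 199.4] ang 1.788 zmed 0.0521
px [ 48. 284.] ctr [0.3618 0.6328] size [ 99.8 130.2] ang 1.692 zmed 0.0523
[340.91251857  50.74383971]
[59.31610966 -0.40706921]
[-92.03520154 682.86928191]
```

View pics/w10.png

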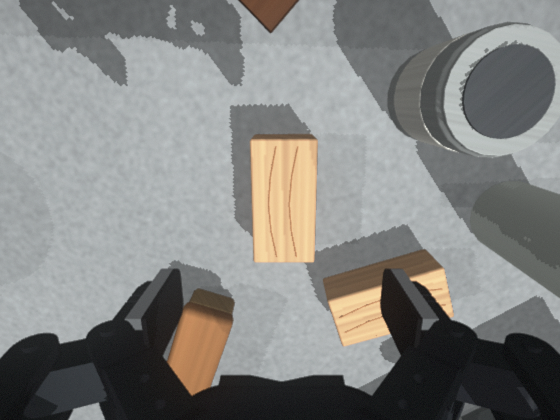

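View pics/t10c.png

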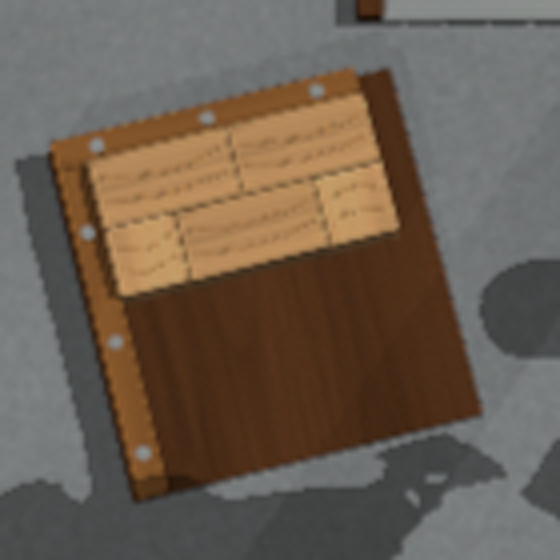

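```bash
python3 - <<'E'
from h import *
print(rel(.4428,-.2766,.010,-.596))
E
```

```text
[1.0, 0.6, 139.3, np.float64(0.002)]
```

Request:
{"api": "send_rows", "payload": {"rows": [[1,0,50,0],[1,0,100,0],[1,0,130,0],[1,0,139,0],[1,0,139,0]]}}

```text
clock: 22.0
tcp_pos: [0.4429, -0.2755, 0.0095]
tcp_rot: [-3.003, 0.918, 0.003]
ft_force: [-0.0, 1.3, 0.5]
grip_width: 0.0856
```

Request:
{"api": "send_rows", "payload": {"rows": [[0,0,0,0],[0,0,0,0],[0,0,0,0],[0,0,0,0],[0,0,0,0],[0,0,0,0]], "claw": 0}}

```text
clock: 22.6
tcp_pos: [0.4436, -0.2771, 0.0121]
tcp_rot: [3.003, -0.92, 0.005]
ft_force: [0.7, 0.2, 6.0]
grip_width: 0.0488
```

```bash
python3 - <<'E'
from h import *
st();x,y=b2w(-43,45);print(x,y,rel(x,y,.085,BY),rel(x,y,.024,BY))
E
```

```text
t 22.6 pos [ 0.4436 -0.2771  0.0121] th -0.595 F [0.7 0.2 6. ] w 0.0488 board [-209.9 -223.1]
0.5482506340377765 0.020783278076374798 [-80.0, -305.4, -73.2, np.float64(-0.814)] [-80.2, -305.4, -12.2, np.float64(-0.814)]
```

Request:
{"api": "send_rows", "payload": {"rows": [[0,0,-50,0],[-10,-38,-75,-0.1],[-22,-84,-76,-0.25],[-34,-130,-76,-0.4],[-46,-176,-76,-0.55],[-58,-222,-76,-0.7],[-70,-268,-76,-0.814],[-80,-305,-76,-0.814],[-80,-305,-70,-0.814],[-80,-305,-60,-0.814],[-80,-305,-40,-0.814],[-80,-305,-40,-0.814]]}}

```text
clock: 23.8
tcp_pos: [0.5455, 0.0201, 0.0482]
tcp_rot: [-3.122, -0.341, 0.006]
ft_force: [-0.6, -0.2, -0.8]
grip_width: 0.0489
```

```bash
python3 - <<'E'
from h import *
c=shot('wrist','w11.png');st();x,y=b2w(-43,45);print(rel(x,y,.0245,BY))
E
```

```text
t 23.85 pos [0.5461 0.02   0.0495] th 0.217 F [-0.6  0.2 -0.4] w 0.0487 board [-45.3  44.7]
[2.3, -0.3, 25.0, np.float64(-0.002)]
```

View pics/w11.png

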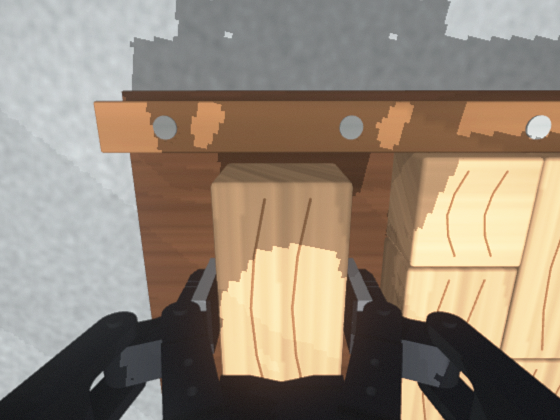

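Request:
{"api": "send_rows", "payload": {"rows": [[2,0,14,0],[2,0,22,0],[2,0,25,0],[2,0,25,0],[2,0,25,0]]}}

```text
clock: 24.35
tcp_pos: [0.5494, 0.0212, 0.0258]
tcp_rot: [3.123, 0.343, 0.001]
ft_force: [0.7, 0.1, -0.8]
grip_width: 0.0494
```

Request:
{"api": "send_rows", "payload": {"rows": [[0,0,0,0],[0,0,0,0],[0,0,-2,0],[0,0,-30,0],[0,0,-60,0]], "claw": 0.72}}

```text
clock: 24.85
tcp_pos: [0.5486, 0.0215, 0.0855]
tcp_rot: [-3.122, -0.343, 0.003]
ft_force: [0.1, 0.3, 0.1]
grip_width: 0.0616
```

```bash
python3 - <<'E'
from h import *
s=st(); c=shot('wrist','w12.png'); T=tool_T(s)@c['T_tool_cam']
for q in top_rects(c,T,(.042,.06),.052): print(w2b(q[0]))
x,y=b2w(-93,45);print(rel(x,y,.085,BY+np.pi/2))
E
```

```text
t 24.85 pos [0.5486 0.0215 0.0855] th 0.219 F [0.1 0.3 0.1] w 0.0616 board [-42.5  45.7]
px [472. 232.] ctr [0.6498 0.0327] size [101.8 130.4] ang 1.788 zmed 0.051
px [283. 235.] ctr [0.5488 0.0217] size [49.2 99.7] ang 1.79 zmed 0.051
px [431. 405.] ctr [ 0.6716 -0.0649] size [30.6 32.2] ang 0.221 zmed 0.0509
[58.69904392 34.53549448]
[-42.21200269  45.80364756]
[ 58.76767274 -65.41424995]
[-52.8, -0.1, 5.6, np.float64(-1.571)]
```

Request:
{"api": "send_rows", "payload": {"rows": [[-50,0,0,-0.15],[-50,0,0,-0.3],[-50,0,0,-0.45],[-50,0,0,-0.6],[-50,0,0,-0.75],[-50,0,0,-0.9],[-50,0,0,-1.05],[-50,0,0,-1.2],[-50,0,0,-1.35],[-50,0,0,-1.5],[-50,0,35,-1.571],[-50,0,61,-1.571]], "claw": 0.6}}

```text
clock: 26.1
tcp_pos: [0.5007, 0.0105, 0.0238]
tcp_rot: [1.961, 2.453, 0.001]
ft_force: [-0.3, -0.5, -0.2]
grip_width: 0.0511
```

Request:
{"api": "send_rows", "payload": {"rows": [[0,8,0,0],[0,14,0,0],[0,19,0,0],[0,24,0,0],[0,29,0,0],[0,33,0,0],[0,36,0,0],[0,38,0,0],[0,40,0,0],[0,41,0,0],[0,42,0,0]]}}

```text
clock: 27.2
tcp_pos: [0.5413, 0.0197, 0.0242]
tcp_rot: [-1.965, -2.451, 0.0]
ft_force: [-1.7, 0.3, 1.1]
grip_width: 0.0512
```

```bash
python3 - <<'E'
from h import *
st()
E
```

```text
t 27.2 pos [0.5413 0.0197 0.0242] th 1.79 F [-1.7  0.3  1.1] w 0.0512 board [-50.   45.4]
```

Request:
{"api": "send_rows", "payload": {"rows": [[0,1,0,0],[0,2,0,0],[0,3,0,0],[0,3,0,0]]}}

```text
clock: 27.6
tcp_pos: [0.5422, 0.0199, 0.0242]
tcp_rot: [-1.964, -2.449, 0.005]
ft_force: [-10.5, -3.9, 6.5]
grip_width: 0.0515
```

Request:
{"api": "send_rows", "payload": {"rows": [[0,-12,0,0],[0,-15,-45,0],[-20,0,-60,0.15],[-45,15,-60,0.3],[-74,28,-60,0.45],[-74,28,-60,0.6],[-74,28,-60,0.75],[-74,28,-60,0.9],[-74,28,-60,1.05],[-74,28,-60,1.2],[-74,28,-60,1.35],[-74,28,-60,1.5]], "claw": 0.08}}

```text
clock: 28.8
tcp_pos: [0.5876, -0.0458, 0.0843]
tcp_rot: [-3.11, -0.444, -0.001]
ft_force: [-0.9, 0.2, 0.5]
grip_width: 0.0066
```

```bash
python3 - <<'E'
from h import *
s=st(); x,y=b2w(-18,-29);print(rel(x,y,.025,BY))
c=shot('wrist','w13.png')
E
```

```text
t 28.8 pos [ 0.5876 -0.0458  0.0843] th 0.284 F [-0.9  0.2  0.5] w 0.0066 board [-19.1 -28.6]
[1.0, 0.5, 59.3, np.float64(0.065)]
```

View pics/w13.png

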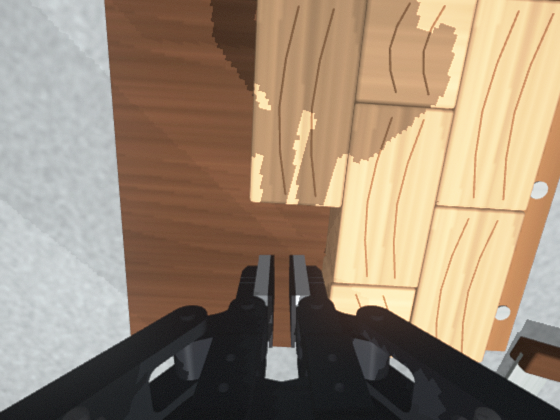

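Flush against the second course (block px 250–345, 0–205). Descend, then push +y.

Request:
{"api": "send_rows", "payload": {"rows": [[0,0,30,0.065],[0,0,59,0.065],[0,0,59,0.065]]}}

```text
clock: 29.15
tcp_pos: [0.5854, -0.0454, 0.0221]
tcp_rot: [-3.119, -0.357, 0.008]
ft_force: [-0.2, 0.4, 0.4]
grip_width: 0.0071
```

Request:
{"api": "send_rows", "payload": {"rows": [[0,-6,0,0],[0,-10,0,0],[0,-13,0,0],[0,-15,0,0],[0,-16,0,0],[0,-17,0,0],[0,-18,0,0]]}}

```text
clock: 29.85
tcp_pos: [0.5844, -0.0292, 0.0257]
tcp_rot: [3.12, 0.352, 0.002]
ft_force: [0.5, -8.8, 1.3]
grip_width: 0.0066
```

Request:
{"api": "send_rows", "payload": {"rows": [[0,-1,0,0],[0,-2,0,0],[0,-2,0,0]]}}

```text
clock: 30.15
tcp_pos: [0.5844, -0.0292, 0.0259]
tcp_rot: [3.117, 0.349, 0.002]
ft_force: [2.6, -14.7, 2.4]
grip_width: 0.0068
```

```bash
python3 - <<'E'
from h import *
st()
E
```

```text
t 30.15 pos [ 0.5844 -0.0292  0.0259] th 0.223 F [  2.6 -14.7   2.4] w 0.0068 board [-18.6 -11.6]
```

```bash
python3 - <<'E'
from h import *
c=np.load('pics/t10.npz'); print(ray_plane(c,(440,178),.18)); W=world_from(c); m=(W[...,2]>.06)&(W[...,2]<.2)&(W[...,1]<-.32)&(W[...,1]>-.5)&(W[...,0]>.45)&(W[...,0]<.7); P=W[m]; print(P.min(0),P.max(0))
print(rel(.464,-.403,.15,1.297))
E
```

```text
[[ 0.59396183 -0.40195332  0.18      ]]
[ 0.56058248 -0.43491663  0.06005971] [ 0.62156285 -0.37250723  0.18594118]
[-200.0, 338.6, -122.3, np.float64(-1.074)]
```

Request:
{"api": "send_rows", "payload": {"rows": [[0,12,0,0],[0,12,-45,0],[-20,25,-90,-0.15],[-43,65,-120,-0.3],[-66,106,-122,-0.45],[-89,147,-122,-0.6],[-112,188,-122,-0.75],[-135,229,-122,-0.9],[-160,270,-122,-1.05],[-185,312,-122,-1.074],[-200,341,-122,-1.074],[-200,341,-122,-1.074]], "claw": 1}}

```text
clock: 31.35
tcp_pos: [0.4625, -0.408, 0.1464]
tcp_rot: [-2.506, -1.894, 0.0]
ft_force: [1.0, 0.5, -0.8]
grip_width: 0.0854
```

```bash
python3 - <<'E'
from h import *
s=st(); c=shot('wrist','w14.png'); T=tool_T(s)@c['T_tool_cam']; top_rects(c,T)
c=shot('top','t14.png'); 
for q in top_rects(c,None,(.047,.06),.052): print(w2b(q[0]))
a=cv2.imread('pics/t14.png'); cv2.imwrite('pics/t14c.png',cv2.resize(a[120:260,220:360],None,fx=4,fy=4,interpolation=cv2.INTER_CUBIC))
E
```

```text
t 31.35 pos [ 0.4625 -0.408   0.1464] th 1.294 F [ 1.   0.5 -0.8] w 0.0854 board [-219.8 -354.9]
px [ 35. 188.] ctr [ 0.3992 -0.5839] size [ 26.  114.5] ang 0.117 zmed 0.0388
px [286. 204.] ctr [ 0.465  -0.4062] size [49.4 98.7] ang 2.864 zmed 0.039
px [461. 272.] ctr [ 0.5562 -0.283 ] size [25.6 61.2] ang 1.721 zmed 0.0388
px [320. 323.] ctr [ 0.5732 -0.4058] size [33.6 62.7] ang 1.526 zmed 0.0389
px [239.  78.] ctr [0.9218 0.1098] size [ 32.3 617.9] ang 1.569 zmed 0.0543
px [279. 176.] ctr [ 0.6324 -0.0052] size [150.4 202.9] ang 1.79 zmed 0.0521
px [ 48. 284.] ctr [0.362  0.6327] size [ 99.7 130.2] ang 1.695 zmed 0.0523
[340.9757151   50.72436536]
[33.4786379   1.35605388]
[-91.87375773 682.78076283]
```

View pics/w14.png

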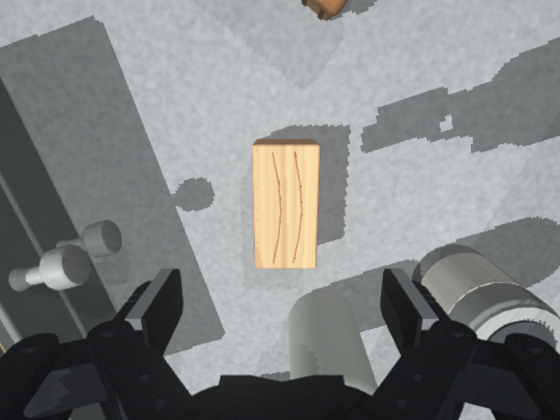

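View pics/t14c.png

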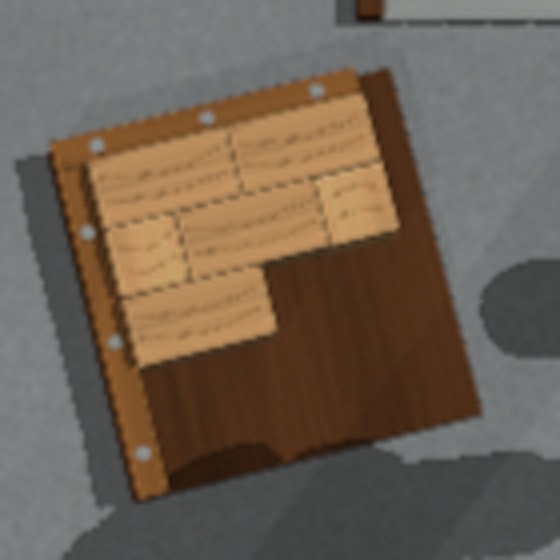

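```bash
python3 - <<'E'
from h import *
st();print(rel(.4642,-.4055,.010,1.294))
E
```

```text
t 31.45 pos [ 0.4637 -0.404   0.1466] th 1.297 F [ 0.1  0.1 -0.2] w 0.0853 board [-217.8 -351.3]
[-1.5, 1.0, 136.6, np.float64(0.003)]
```

Request:
{"api": "send_rows", "payload": {"rows": [[-2,1,50,0.003],[-2,1,100,0.003],[-2,1,128,0.003],[-2,1,137,0.003],[-2,1,137,0.003]]}}

```text
clock: 31.95
tcp_pos: [0.465, -0.4042, 0.0097]
tcp_rot: [-2.502, -1.897, -0.0]
ft_force: [-0.1, -0.2, 0.3]
grip_width: 0.0856
```

Request:
{"api": "send_rows", "payload": {"rows": [[0,0,0,0],[0,0,0,0],[0,0,0,0],[0,0,0,0],[0,0,0,0],[0,0,0,0]], "claw": 0}}

```text
clock: 32.55
tcp_pos: [0.4657, -0.4063, 0.0123]
tcp_rot: [2.502, 1.894, 0.001]
ft_force: [0.4, 1.1, 5.7]
grip_width: 0.0486
```

```bash
python3 - <<'E'
from h import *
st();x,y=b2w(-43,-57);print(x,y,rel(x,y,.085,BY),rel(x,y,.024,BY))
E
```

```text
t 32.55 pos [ 0.4657 -0.4063  0.0123] th 1.296 F [0.4 1.1 5.7] w 0.0486 board [-216.4 -353.9]
0.5704105029390738 -0.07878047140242556 [343.5, 12.2, -73.2, np.float64(1.077)] [343.6, 12.0, -12.2, np.float64(1.077)]
```

Request:
{"api": "send_rows", "payload": {"rows": [[0,0,-50,0],[0,0,-100,0],[5,-5,-142,0],[45,-20,-145,0],[90,-30,-145,0.1],[136,-25,-145,0.25],[182,-18,-145,0.4],[228,-10,-145,0.55],[274,-2,-145,0.7],[315,5,-130,0.85],[343,12,-90,1.0],[343,12,-60,1.077]]}}

```text
clock: 33.75
tcp_pos: [0.5711, -0.0754, 0.0702]
tcp_rot: [3.123, 0.34, 0.004]
ft_force: [-0.2, -0.9, -0.5]
grip_width: 0.0489
```

```bash
python3 - <<'E'
from h import *
c=shot('wrist','w15.png');st();x,y=b2w(-43,-57);print(rel(x,y,.0245,BY))
E
```

```text
t 33.8 pos [ 0.5679 -0.0759  0.065 ] th 0.209 F [-3.5  1.6 -6.2] w 0.0487 board [-44.8 -53.7]
[2.1, 3.4, 40.5, np.float64(-0.01)]
```

View pics/w15.png

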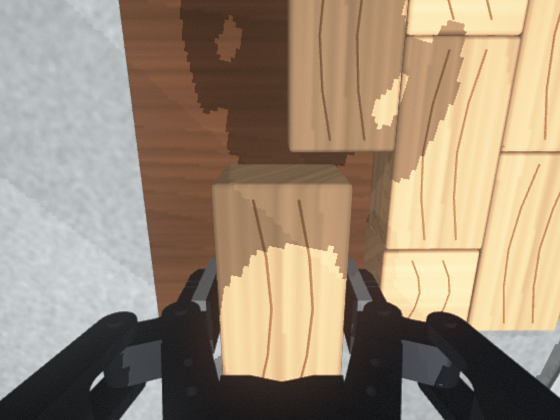

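Request:
{"api": "send_rows", "payload": {"rows": [[1,3,20,0],[1,3,33,0],[1,3,38,0],[1,3,39,0],[1,3,39,0]]}}

```text
clock: 34.3
tcp_pos: [0.5715, -0.0818, 0.0324]
tcp_rot: [3.122, 0.344, 0.002]
ft_force: [0.7, 0.8, -0.7]
grip_width: 0.0485
```

```bash
python3 - <<'E'
from h import *
st()
E
```

```text
t 34.3 pos [ 0.5715 -0.0818  0.0324] th 0.219 F [ 0.7  0.8 -0.7] w 0.0485 board [-42.6 -60.2]
```

Request:
{"api": "send_rows", "payload": {"rows": [[0,-3,5,0],[0,-3,7,0],[0,-3,7,0]]}}

```text
clock: 34.6
tcp_pos: [0.5704, -0.0783, 0.0245]
tcp_rot: [3.123, 0.344, 0.0]
ft_force: [0.5, 0.6, -1.5]
grip_width: 0.049
```

Request:
{"api": "send_rows", "payload": {"rows": [[0,0,0,0],[0,0,0,0],[0,0,-2,0],[0,0,-30,0],[0,0,-60,0]], "claw": 0.72}}

```text
clock: 35.1
tcp_pos: [0.5698, -0.0783, 0.0843]
tcp_rot: [-3.122, -0.343, 0.003]
ft_force: [0.2, 0.2, 0.4]
grip_width: 0.0617
```

```bash
python3 - <<'E'
from h import *
s=st(); c=shot('wrist','w16.png'); T=tool_T(s)@c['T_tool_cam']
for q in top_rects(c,T,(.042,.06),.052): print(w2b(q[0]))
E
```

```text
t 35.1 pos [ 0.5698 -0.0783  0.0843] th 0.219 F [0.2 0.2 0.4] w 0.0617 board [-43.5 -56.4]
px [438. 136.] ctr [ 0.6386 -0.0243] size [148.2 162. ] ang 1.79 zmed 0.051
px [283. 236.] ctr [ 0.57   -0.0782] size [49.1 99.2] ang 1.789 zmed 0.051
[ 35.41015351 -18.68137868]
[-43.23192734 -56.34385352]
```

Request:
{"api": "send_rows", "payload": {"rows": [[-50,0,0,-0.15],[-50,0,0,-0.3],[-50,0,0,-0.45],[-50,0,0,-0.6],[-50,0,0,-0.75],[-50,0,0,-0.9],[-50,0,0,-1.05],[-50,0,0,-1.2],[-50,0,0,-1.35],[-50,0,0,-1.5],[-50,0,35,-1.571],[-50,0,60,-1.571]], "claw": 0.6}}

```text
clock: 36.35
tcp_pos: [0.5218, -0.0894, 0.0236]
tcp_rot: [1.961, 2.453, 0.001]
ft_force: [-0.9, 0.1, -0.7]
grip_width: 0.0509
```

Request:
{"api": "send_rows", "payload": {"rows": [[0,8,0,0],[0,14,0,0],[0,19,0,0],[0,24,0,0],[0,29,0,0],[0,33,0,0],[0,36,0,0],[0,38,0,0],[0,40,0,0],[0,41,0,0],[0,42,0,0]]}}

```text
clock: 37.45
tcp_pos: [0.5626, -0.0802, 0.0242]
tcp_rot: [-1.965, -2.451, 0.0]
ft_force: [-1.3, -0.1, 0.6]
grip_width: 0.0512
```

Request:
{"api": "send_rows", "payload": {"rows": [[0,1,0,0],[0,2,0,0],[0,3,0,0],[0,3,0,0]]}}

```text
clock: 37.85
tcp_pos: [0.5644, -0.0797, 0.0243]
tcp_rot: [-1.965, -2.45, 0.003]
ft_force: [-7.4, -2.5, 4.5]
grip_width: 0.051
```

```bash
python3 - <<'E'
from h import *
st()
E
```

```text
t 37.85 pos [ 0.5644 -0.0797  0.0243] th 1.79 F [-7.4 -2.5  4.5] w 0.051 board [-49.1 -56.6]
```

Request:
{"api": "send_rows", "payload": {"rows": [[0,1,0,0],[0,-14,0,0],[0,-15,-45,0],[-25,0,-60,0.15],[-50,15,-60,0.3],[-74,29,-60,0.45],[-74,29,-60,0.6],[-74,29,-60,0.75],[-74,29,-60,0.9],[-74,29,-60,1.05],[-74,29,-60,1.2],[-74,29,-60,1.35]], "claw": 0.08}}

```text
clock: 39.05
tcp_pos: [0.6102, -0.1454, 0.0842]
tcp_rot: [-3.068, -0.676, -0.0]
ft_force: [0.4, -0.6, -0.2]
grip_width: 0.0072
```

```bash
python3 - <<'E'
from h import *
s=st(); x,y=b2w(-18,-131);print(rel(x,y,.025,BY))
c=shot('wrist','w17.png')
E
```

```text
t 39.05 pos [ 0.6102 -0.1454  0.0842] th 0.434 F [ 0.4 -0.6 -0.2] w 0.0072 board [ -18.7 -130.7]
[0.6, 0.4, 59.2, np.float64(0.215)]
```

View pics/w17.png

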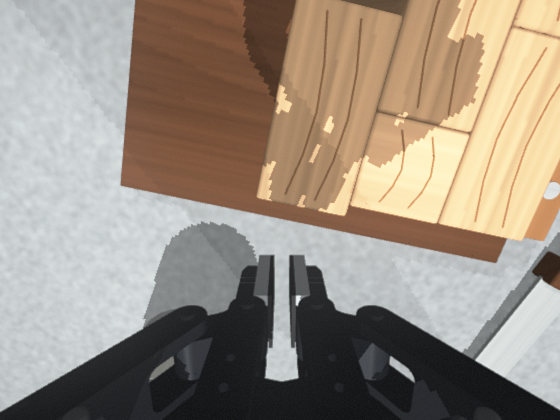

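Request:
{"api": "send_rows", "payload": {"rows": [[0,0,0,0.15],[0,0,30,0.215],[0,0,59,0.215],[0,0,59,0.215]]}}

```text
clock: 39.5
tcp_pos: [0.6079, -0.1446, 0.0218]
tcp_rot: [-3.118, -0.357, 0.008]
ft_force: [-1.0, 0.3, -1.1]
grip_width: 0.0067
```

Request:
{"api": "send_rows", "payload": {"rows": [[0,-6,0,0],[0,-10,0,0],[0,-13,0,0],[0,-15,0,0],[0,-17,0,0],[0,-18,0,0],[0,-19,0,0]]}}

```text
clock: 40.2
tcp_pos: [0.6058, -0.127, 0.0255]
tcp_rot: [3.121, 0.353, 0.001]
ft_force: [0.8, -2.8, 1.4]
grip_width: 0.0068
```

Request:
{"api": "send_rows", "payload": {"rows": [[0,-1,0,0],[0,-2,0,0],[0,-2,0,0]]}}

```text
clock: 40.5
tcp_pos: [0.6059, -0.1269, 0.0256]
tcp_rot: [3.118, 0.35, 0.001]
ft_force: [2.2, -9.8, -0.6]
grip_width: 0.0068
```

```bash
python3 - <<'E'
from h import *
st()
E
```

```text
t 40.5 pos [ 0.6059 -0.1269  0.0256] th 0.224 F [ 2.2 -9.8 -0.6] w 0.0068 board [ -18.8 -111.7]
```

Tight. Back off and rise clear, then check.

Request:
{"api": "send_rows", "payload": {"rows": [[0,12,0,0],[0,12,-45,0],[0,12,-90,0],[-40,0,-125,0],[-80,-30,-150,0],[-110,-60,-150,0],[-120,-90,-150,0],[-120,-90,-150,0]]}}

```text
clock: 41.3
tcp_pos: [0.4656, -0.0618, 0.1761]
tcp_rot: [-3.12, -0.355, -0.0]
ft_force: [-0.2, 0.3, 0.5]
grip_width: 0.0067
```

```bash
python3 - <<'E'
from h import *
s=st(); c=shot('wrist','w18.png'); T=tool_T(s)@c['T_tool_cam']
for q in top_rects(c,T,(.042,.06),.052): print(w2b(q[0]))
c=shot('top','t18.png'); 
for q in top_rects(c,None,(.047,.06),.052): print(w2b(q[0]))
top_rects(c,None,(.03,.047),.04,250)
a=cv2.imread('pics/t18.png'); cv2.imwrite('pics/t18c.png',cv2.resize(a[120:260,220:360],None,fx=4,fy=4,interpolation=cv2.INTER_CUBIC))
E
```

```text
t 41.3 pos [ 0.4656 -0.0618  0.1761] th 0.226 F [-0.2  0.3  0.5] w 0.0067 board [-141.6  -17.6]
px [484. 171.] ctr [ 0.6289 -0.0081] size [146.2 198.2] ang 1.796 zmed 0.0509
[29.48994528 -0.72903808]
px [238.  79.] ctr [0.9203 0.1098] size [ 31.3 618. ] ang 1.563 zmed 0.0543
px [282. 177.] ctr [ 0.6336 -0.0068] size [153.8 199.6] ang 1.787 zmed 0.0523
px [ 48. 284.] ctr [0.3614 0.6329] size [ 99.5 130.4] ang 1.682 zmed 0.0524
[339.55707388  51.09383957]
[34.34125723 -0.42381476]
[-92.41963691 683.12686185]
px [240.  84.] ctr [0.91   0.1094] size [ 12.2 613.7] ang 1.57 zmed 0.0387
px [139. 141.] ctr [0.7513 0.3977] size [52.2 53.3] ang 3.018 zmed 0.039
px [260. 179.] ctr [ 0.5982 -0.003 ] size [221.4 260.5] ang 0.215 zmed 0.04
px [176. 156.] ctr [0.706  0.2933] size [49.2 53.2] ang 0.647 zmed 0.0399
px [131. 195.] ctr [0.5987 0.4172] size [33.1 99.4] ang 2.597 zmed 0.0396
px [ 16. 262.] ctr [0.4158 0.7297] size [ 27.8 242.5] ang 0.003 zmed 0.0384
px [183. 247.] ctr [0.4476 0.2749] size [51.8 74.8] ang 3.009 zmed 0.0397
px [428. 315.] ctr [ 0.2383 -0.3909] size [ 45.9 235.4] ang 0.644 zmed 0.0432
px [153. 304.] ctr [0.2983 0.3266] size [114.3 256.1] ang 1.662 zmed 0.0401
px [ 48. 370.] ctr [0.1331 0.6425] size [105.3 270.3] ang 0.025 zmed 0.0407
```

View pics/w18.png

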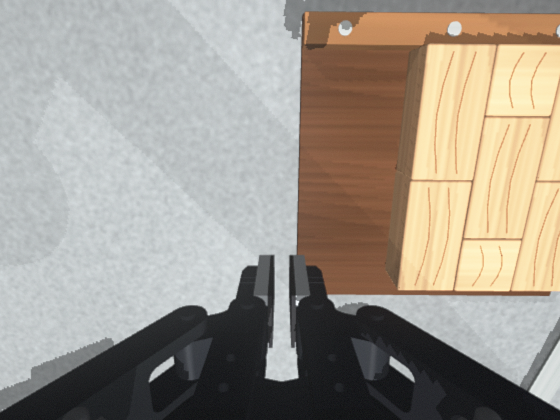

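View pics/t18c.png

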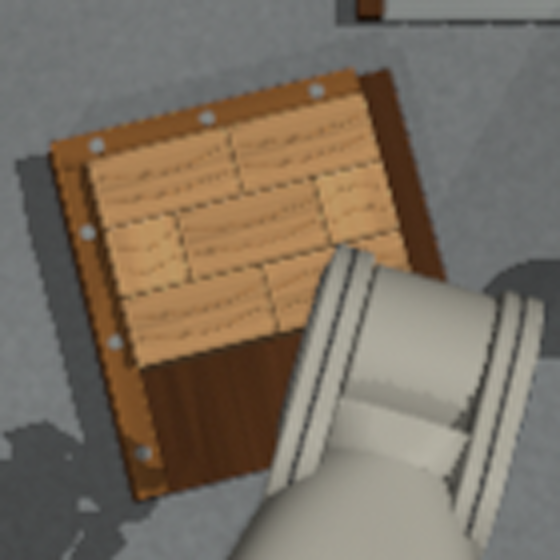

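View pics/t18.png

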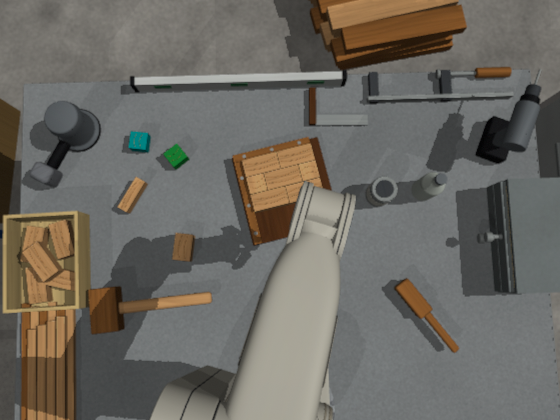

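```bash
python3 - <<'E'
from h import *
s=st(); print(abs(s['joint_velocities']).max()); print(manip.hand_in())
E
```

```text
t 41.4 pos [ 0.4683 -0.0639  0.1757] th 0.226 F [ 1.3 -0.3  0. ] w 0.0068 board [-139.5  -20.3]
0.03120352160249376
the job is handed in; nothing more can be done
None
```

The panel is finished and handed in at about 41 s of the 72 s allowed. I gripped each of the three full blocks and the half block across its 50 mm width and laid it down with a gap. I then slid it tight with the fingertips, first toward the course ahead (or the glued first course), then toward the left, until the wrist force rose to about 7–26 N.

**Last checks, on the panel:**
- From above, all three courses measured about 154 x 200 mm (top camera) and 146 x 198 mm (wrist camera). The design is 150 x 200 mm, so this agrees within the cameras' small errors.
- Visible joints look closed and half a block apart.
- The three pushes left toward a glued or already tight block each stopped within 0.1 mm of where a tight joint should be.
- In the last top view the arm hid part of the final block, so for that one I relied on the wrist view and the contact force.

**Last checks, around it:** The arm was clear of everything and the gripper was empty. The two off-cuts and the brush measured within about 1 mm of their starting places. The mallet, tin and bottle looked unmoved in the last top picture, but I did not measure them again.

**Disagreement:** the top and wrist cameras differed by 2–3 mm on where the loose blocks lay. This did not matter in the end, because the final positions were set by contact.

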